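# Isolate the pump starter and close its padlock hasp

## Task

The vacuum pump is to be serviced, so make its starter box ready for my padlock: swing the isolator handle to off, with the padlock eye on its arm lined up for the slot of the hasp, then fold the hasp strap down fully flat so that the eye stands up through the slot. Only then push the start button fully in and let it out again, to prove the pump is dead, and leave handle and hasp so, without disturbing the things lying around.

Things in the scene. Friction and masses are not known exactly. Their poses are not given: they have to be found in the camera images.
- starter_box: Grey pump starter box fixed to the bench, 92 (x) x 220 (y) x 66 mm high. Origin: centre of its underside; at yaw 0 x points to the back, y left. Stands elsewhere each time. In its frame, mm: isolator pivot (vertical) x -20, y 80; hasp hinge axis parallel to x at y -88, z 87, centre x -20, on a steel pedestal 32 x 16, 83 high; start button x 25, y -72; two conduits at the +y end.
- isolator (a joint): Isolator handle, rad. 0 = off: arm along the box's -y, pointing at the hasp. Grows anticlockwise seen from above, towards the back; on = 1.1 (stop). At q the arm points along (sin q, -cos q) in the box's x, y. No stop at off: it swings past, to -0.35. Stiff (0.22 N m), stays where left. The slot clears the eye by 4 mm each side (0.033 rad); pressing the hasp draws it in from 0.04; farther off the strap fouls the eye.
- handle_grip (a point): Middle of the black upright grip on the handle's arm, 52 mm from the pivot, 100 mm above the bench: a rounded block 16 mm thick across the arm, 36 mm along it, its foot (the arm's top face, arm 20 mm wide) 84 mm and its top 114 mm above the bench. Frame: the box's, turned by q about z.
- padlock_eye (a point): Middle of the hole of the padlock eye: a U of 5 mm steel bar standing on the arm's outer end, 122 mm from the pivot, 20 mm long along the arm, 5 mm across, top 104 mm above the bench. Same frame as the grip.
- hasp (a joint): Steel hasp strap, rad. 0 = folded flat (stop) along the box's +y from its hinge, resting just over the handle's arm when that is at off; grows as the nose rises; 1.57 upright, 2.1 open stop (leaning away from the box). Starts open, 1.6 to 1.95. Hinge friction 0.035 N m holds it where it is left.
- hasp_slot (a point): Centre of the slot in the strap, 46 mm from the hinge axis; slot 30 mm along the strap, 13 mm wide. Strap 28 mm wide, 3.4 mm thick, 84 mm from hinge axis to nose. Frame: the box's, turned with the strap about x.
- hasp_lip (a point): Rolled lip at the strap's nose, 8 mm round edge 29 mm long, 80 mm from the hinge axis. With the strap flat its top is 94 mm above the bench, and it can be pressed between the eye and the grip, which are 42 mm apart along the arm.
- start_button (a joint): Start button's travel, m: 0 out, 0.006 fully in. A spring pushes it out; fully in takes 5 N.
- start_button_top (a point): Centre of the top face of the round black start button, 24 mm across, in a 40 mm metal collar; the face is 88 mm above the bench when out, 10 mm above the collar.
- note_pad: Orange pad of sticky notes, 50 x 66 x 9 mm, on the right. Bystander, loose. Origin: centre of underside.
- marker_black: Marker pen with black cap, 126 mm long, 12 mm thick, lying near the hasp end of the box. Bystander, loose. Origin: centre of underside.
- beaker: Glass beaker, 52 mm across, 70 mm high, standing near the conduit end of the box. Bystander, loose. Origin: centre of underside.
- jar_fittings: Small jar with black screw cap, 42 mm across, 57 mm high, behind the box in the gap between the instruments. Bystander, loose. Origin: centre of underside.
- tape_roll: Roll of label tape lying flat, 64 mm across, 18 mm high, near the hasp end of the box. Bystander, loose. Origin: centre of underside.
- vial_rack: Vial rack with a few vials, 42 x 98 x 36 mm, on the right. Bystander, loose. Origin: centre of underside.
- screwdriver: Screwdriver, 186 mm long, far right. Bystander, loose. Origin: centre of underside.

How it is judged:
By the outcome, as a careful person would: the job done as asked, in the order asked, and still so for the second after the job is handed in, with the robot touching nothing.
It also fails if it takes over 48 s, if anything falls off the work surface, if the arm or the gripper's body presses on something with over 40 N, if the wrist force passes 120 N, or if a joint passes its speed limit or range.

## Robot

A 6-joint arm with a two-finger parallel gripper is mounted at the origin on a cart in front of the work surface, level with it; the furniture and walls round the work are solid. World frame = base frame: x ahead of the robot, y to its left, z up, the work surface at z = 0. Lengths are in m, angles in rad, forces in N, time in s.
With the tool pointing down it reaches from about 0.325 to 0.925 m from the base axis. Payload 3.1 kg.
Tool frame: the origin (TCP) lies on the mounting face of the last link; the fingertips stand 173 mm ahead of it and the grasp point (between the pads) lies 155 mm ahead of it; z points along the fingers, y is the line along which they close (so a half turn about z gives the same grasp; the last joint's range is limited). The gripper opens to 85 mm and grips with 20 to 120 N. Pads are 22 mm wide; open, the fingers measure 114 mm over their backs; the gripper's body (76 mm by 85 mm) begins 54 mm behind the grasp point. The pads swing forward as they close: fully open they stand 13 mm farther back than shut.
Start: joints at [1.111, 0.217, 1.613, -0, 1.311, -0.112], TCP at [0.213, 0.588, 0.405] pointing down, gripper open.
Joint ranges: [-2.75, 2.75], [-0.78, 2.1], [0.31, 2.55], [-1.13, 4.27], [0.13, 2.63], [-2.58, 2.58]. Speed limits (rad/s): [2.79, 2.79, 3.14, 3.14, 3.14, 3.14].

## Interface

Orientations are given as a unit quaternion [x, y, z, w].
In Python, from workcell import observe, camera, calibration, hand_in gives the robot as it stands.
- The arm moves only by the tool drive_tool, never from a script. Its argument "steps" is a list of rows, each a list of 7 numbers: the turn, a rotation vector about the tool's x, y, z in degrees, then the shift along the tool's x, y, z in mm, then the gripper's target within -1 to 1 (fully open at 1, half-way at 0, shut at -1). In form: [[wx, wy, wz, x, y, z, fingers], ...]. A call has 1 to 5 rows; each row is the pose to reach, as a shift and turn from the pose commanded when the call began, along the tool's axes at that moment; what a row does not reach only later rows make up. A row lasts 1/10 s, in which the tool goes at most 50 mm and 8.59 degrees, less where a joint would pass 70% of its speed; a pose out of reach is approached as far as the arm can. A call with a gripper value outside its range is refused whole. The fingers move at their own pace and stop on an object; the grip force is fixed at half the most. Time passes only in rows, so rows that repeat a pose let the fingers close. It gives the time, the measured TCP pose, the force, the opening and the grip force at its end, in the units of the state.
- observe(): the state, without advancing time (a new reading comes with each control period).
- camera(name): name is "scene" or "top" or "wrist"; returns (picture, depth): 384x512x3 uint8, blue, green, red; 384x512 float32, m along the optical axis (not along the pixel's ray), 0 where there is no reading.
- calibration(name): a dict with "intrinsics" (3x3 intrinsics, pixels), "dist" ([k1, k2, p1, p2, k3] as OpenCV has them; the pictures are not rectified), "R" (3x3) and "t" (3): a world point X has camera coordinates R X + t. Camera axes: x right, y down, z forward; pixel columns grow to the right and rows downward; lengths in m; the calibration is good to about 2 mm. A picture is of the moment at which its call begins: read the wrist's pose just before it. calibration takes no time and is no camera call; for the wrist camera it gives the pose at the moment of the call.
- hand_in(): hands the job in; it is judged then, once.
The state is a dict: "time_s": time; "joints": joint angles; "qvel": joint speeds; "tau": joint torques, N m; "position": TCP position; "eef_rot": TCP orientation; "wrist_force": force on the tool from outside, world axes, zero at the start; "moment": the same for the moment, N m; "opening": finger opening in m; "grip_force": force on a finger pad.
Only numpy, scipy, OpenCV 4.12 (cv2) and the standard library are available. Lean on these libraries where they do the work, as an engineer would, in place of code of your own. Each camera call takes 0.05 s, during which the arm holds its last target. There are 200 camera calls.

## Working session

There is one attempt and no reset: what is moved stays moved. The work goes in short steps, Python scripts to look and compute and a tool call to move; the robot and the scene stay as the last step left them, time stands still between calls to the robot, and variables do not carry over. Pictures are saved under pics/ and viewed, at most 11 in all, crops included, and the job is handed in when it is done.

Besides the shell and the picture viewer there is one more tool, called after "Emit:" by a JSON object that holds its "method" and its "body", one argument or row to a line. drive_tool: Moves the arm, as the interface text tells. Its arguments: {"type":"object","properties":{"steps":{"type":"array","items":{"type":"array","items":{"type":"number"}}}},"required":["steps"]}

```bash
mkdir -p pics; ls
python3 - <<'E'
from workcell import *
import cv2,numpy as np
s=observe();print(s)
for n in("top","scene"):
    p,d=camera(n);cv2.imwrite(f"pics/{n}0.png",p);np.savez(f"{n}0.npz",p=p,d=d);c=calibration(n);print(n,c)
E
```

```text
pics
{'time_s': 0.0, 'joints': array([ 1.11080555e+00,  2.17786889e-01,  1.61493629e+00, -2.27345618e-05,
        1.31127521e+00, -1.12170940e-01]), 'qvel': array([ 0.00082768, -0.00016332,  0.00019167, -0.00022927,  0.00069281,
       -0.00055038]), 'tau': array([-4.08387141e-04, -3.96836364e+01, -3.03858519e+01, -3.42275944e-04,
        9.83913196e-03, -5.34037838e-06]), 'position': array([0.21281765, 0.58722771, 0.40334633]), 'eef_rot': array([ 1.73031592e-01,  9.84915540e-01, -1.15707810e-03, -3.28905668e-04]), 'wrist_force': array([-0.6142314, -0.4286872, -0.0421055]), 'moment': array([ 0.02835781, -0.01282025, -0.04272347]), 'grip_force': 0.0, 'opening': 0.08538056016600414}
top {'intrinsics': array([[438.56461245,   0.        , 261.49701247],
       [  0.        , 438.56461245, 191.37473335],
       [  0.        ,   0.        ,   1.        ]]), 'dist': array([0.04728383, 0.        , 0.        , 0.        , 0.        ]), 'R': array([[ 0.02364904, -0.99971959,  0.00121017],
       [-0.97982073, -0.0234186 , -0.19850167],
       [ 0.19847434,  0.00350863, -0.9800998 ]]), 't': array([-0.09834153,  0.56022581,  1.35879153])}
scene {'intrinsics': array([[408.65940217,   0.        , 259.3519342 ],
       [  0.        , 408.65940217, 190.33113328],
       [  0.        ,   0.        ,   1.        ]]), 'dist': array([-0.12241484,  0.        ,  0.        ,  0.        ,  0.        ]), 'R': array([[ 0.45576586, -0.89006202,  0.00818968],
       [-0.50003747, -0.26363968, -0.82489796],
       [ 0.73636947,  0.37186518, -0.56522233]]), 't': array([-0.34455565,  0.30699516,  1.13873936])}
```

View pics/top0.png

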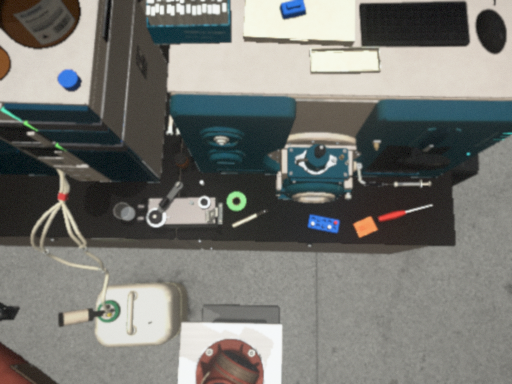

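View pics/scene0.png

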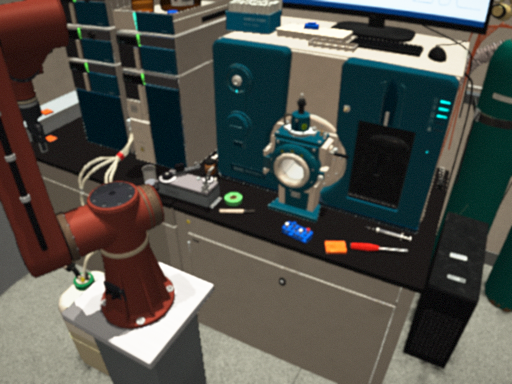

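```bash
cat > h.py <<'E'
import numpy as np,cv2
from workcell import *
def ray(n,uv,c=None):
    c=c or calibration(n)
    q=cv2.undistortPoints(np.array(uv,float).reshape(-1,1,2),c["intrinsics"],c["dist"]).reshape(-1,2)
    R=np.array(c["R"]);t=np.array(c["t"])
    return -R.T@t, np.c_[q,np.ones(len(q))]@R   # origin, dirs (unit depth)
def plane(n,uv,z,c=None):
    o,d=ray(n,uv,c); return o+d*((z-o[2])/d[:,2])[:,None]
def cloud(n,d,c=None):
    v,u=np.indices(d.shape); o,r=ray(n,np.stack([u,v],-1).reshape(-1,2),c)
    return (o+r*d.reshape(-1,1)).reshape(*d.shape,3)
E
python3 - <<'E'
from h import *
f=np.load("top0.npz");p,d=f["p"],f["d"]
P=cloud("top",d)
cv2.imwrite("pics/c1.png",cv2.resize(p[165:245,100:260],(800,400),interpolation=cv2.INTER_CUBIC))
# box top: z in .055-.075
m=((abs(P[...,2]-.066)<.006)).astype(np.uint8); m[:, :140]=0;m[:,230:]=0
m[:190]=0;m[235:]=0
pts=P[m>0][:,:2];print(len(pts),cv2.minAreaRect((pts*1000).astype(np.float32)))
# ascii heights mm
for v in range(180,236,3): print(v,' '.join('%4d'%(P[v,u,2]*1000) for u in range(105,230,4)))
for uv in [(120,150),(180,150),(160,170),(230,130),(190,110)]: print(uv,P[uv[1],uv[0]])
E
```

```text
1220 ((490.1858215332031, 166.29449462890625), (91.43074798583984, 216.59645080566406), 2.5501902103424072)
180   41   29   39   39   37   42   37   44   49   48   50   54   53   51    4   -7    0    0    0    1    3    0   -2   -1    0   -8    6    0    3   -1   -6 1443
183   -1   -1   -2   -3   -1   -4    3    3   -5   -3    0    2   -2    1    0    2    2   -1   78   80    4    0    0    0   27   -4    3   -7   -2   -4   -5    0
186   -6    0   -4    3    2    0    2    5   -2   -5    0   -1   -2    2    1   -2   -3   -1   94   84   -1    3    3    0   -3   -3    3    2   -1   -2   -3    0
189   -5   -2    1   -1    7    2    0    0    0    2    0    6    0    6   -2    4    1   85   81   -2    0    0    1    1   -4   -5    0    1    1    1   -5    1
192    1   -2    7    0    1    4    0   -2    2    0    0    2    0    0   -3    2    3   80   83    0   -1    0    0    4   -1    0   -6    1    0    0   -8   -1
195    5    4    1    0   -5   -3    3    3   -1   -2   -3   -4    1    0   -2    1   83   81  -10   -2    1   -3    0   -1    0    3    2    2   -2   -1   -1   15
198    6
[... 1659 characters left out ...]
2    3    7    1    0    1   -3   -1   -2   -3    1   -1    5   -8  -63   -3   -5   -4    4    2    4   -2    0   -4   -2    0    3    0
231   -1    2   -2   -1   -4   -4    0   -1   -1    1    0   -3   -2    0    1    0    1   -3   -4    1   -3   -3    0    0    4    0    0   -2   -2    0   -5   -2
234   -2    0    0   -1    1    0    5    0   -2    1    0   -3   -4   -3   -3   -4   -2   -1    0   -4    5   -1    4   -5    0    0    5   -1   -1   -2   -1    4
(120, 150) [0.59175095 0.26817669 0.38819212]
(180, 150) [ 0.71550686  0.19966444 -0.01428611]
(160, 170) [0.63193586 0.25278387 0.02971006]
(230, 130) [ 0.61626022 -0.01123919  0.48789569]
(190, 110) [0.63283715 0.0692277  0.56134852]
```

View pics/c1.png

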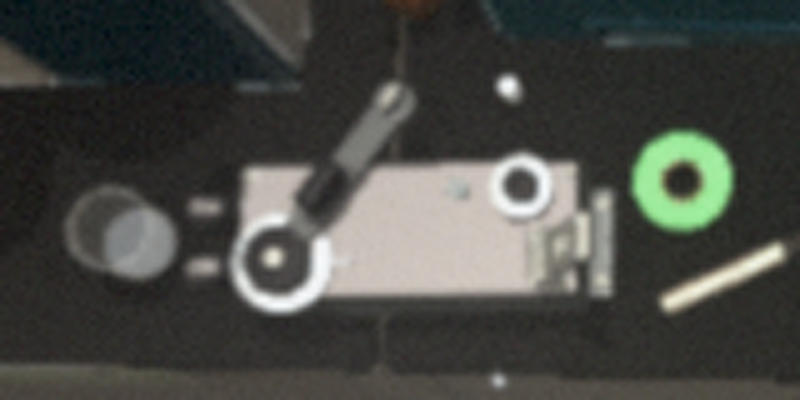

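Run:
```python
from h import *
f=np.load("top0.npz");p,d=f["p"],f["d"];P=cloud("top",d)
def px(c):return ((c[0]+.5)/5+100-.5,(c[1]+.5)/5+165-.5)
for n,c,z in [("pivot",(274,258),.09),("eye",(395,95),.1),("btn",(521,186),.088),("FL",(244,168),.066),("BR",(577,164),.066),("fl",(244,292),.066),("br",(577,295),.066),("hasp top mid",(602,243),.165)]:
    print(n,plane("top",px(c),z)[0].round(4))
print("instr front", P[165:182:4,110,:].round(3).tolist(), P[165:182:4,150,:].round(3).tolist())
s=observe();print(calibration("wrist"))
```

```text
pivot [0.4691 0.2452 0.09  ]
eye [0.5722 0.1748 0.1   ]
btn [0.5183 0.0949 0.088 ]
FL [0.5297 0.2743 0.066 ]
BR [0.5373 0.0629 0.066 ]
fl [0.4504 0.2683 0.066 ]
br [0.4533 0.0591 0.066 ]
hasp top mid [0.472  0.0351 0.165 ]
instr front [[0.594, 0.347, 0.229], [0.592, 0.36, 0.188], [0.593, 0.378, 0.135], [0.593, 0.397, 0.08], [0.593, 0.417, 0.018]] [[0.614, 0.252, 0.16], [0.605, 0.254, 0.149], [0.594, 0.255, 0.141], [0.592, 0.266, 0.098], [0.593, 0.282, 0.033]]
{'intrinsics': array([[311.18392307,   0.        , 256.37539748],
       [  0.        , 311.18392307, 193.35589347],
       [  0.        ,   0.        ,   1.        ]]), 'dist': array([-0.01112485,  0.        ,  0.        ,  0.        ,  0.        ]), 'R': array([[ 0.34022223,  0.94034193, -0.00242566],
       [ 0.89397781, -0.3226452 ,  0.31097226],
       [ 0.29163763, -0.10796816, -0.95041589]]), 't': array([-0.62446025, -0.04111294,  0.3808631 ])}
```

Emit:
{"method": "drive_tool", "body": {
  "steps": [
    [0,0,2,-40,-26,0,1],
    [0,0,4,-80,-52,0,1],
    [0,0,6,-120,-78,0,1],
    [0,0,8,-160,-104,0,1],
    [0,0,10,-200,-130,0,1]
  ]
}}

```text
time_s: 0.6
position: [0.3572, 0.3955, 0.4042]
eef_rot: [0.259, 0.966, -0.0, -0.0]
wrist_force: [0.7, 0.9, 1.0]
opening: 0.0855
grip_force: 0.0
```

Emit:
{"method": "drive_tool", "body": {
  "steps": [
    [0,0,1,-45,-19,0,0.2],
    [0,0,2,-90,-38,0,0.2],
    [0,0,3,-135,-57,0,0.2],
    [0,0,4,-180,-76,0,0.2],
    [0,0,4,-222,-94,0,0.2]
  ]
}}

```text
time_s: 1.1
position: [0.503, 0.203, 0.4043]
eef_rot: [0.292, 0.956, -0.0, -0.0]
wrist_force: [0.6, 0.9, 0.2]
opening: 0.0511
grip_force: 0.0
```

Run:
```python
from h import *
import pickle
s=observe();c=calibration("wrist");p,d=camera("wrist");pickle.dump((s,c,p,d),open("w1.pkl","wb"))
print(s["position"],s["eef_rot"],s["opening"],np.abs(s["qvel"]).max());cv2.imwrite("pics/w1.png",cv2.resize(p,(800,600)))
```

```text
[0.50296593 0.20297747 0.40429837] [ 2.92117027e-01  9.56382553e-01 -1.33700791e-04 -1.90577441e-04] 0.05114832275347339 0.8027727142903424
```

View pics/w1.png

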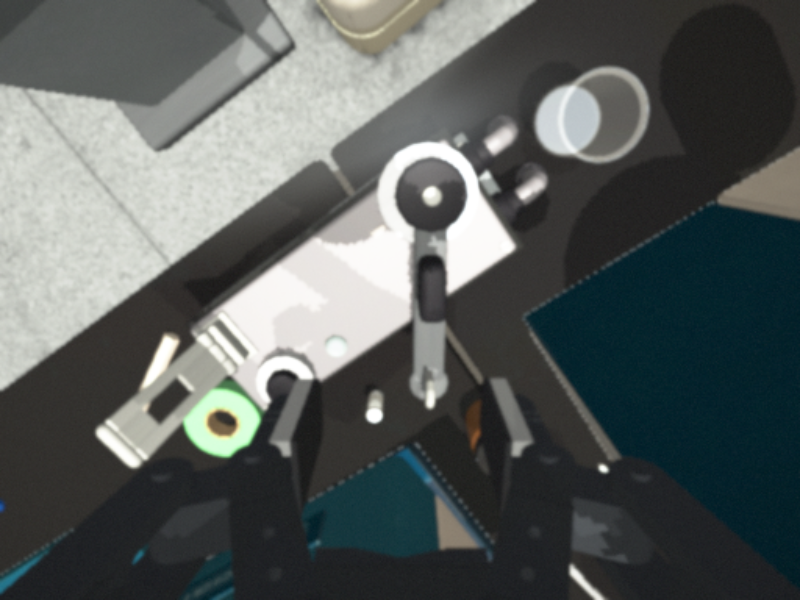

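Run:
```python
from h import *
import pickle
for i in range(3): s=observe();c=calibration("wrist");p,d=camera("wrist")
pickle.dump((s,c,p,d),open("w2.pkl","wb"))
print(s["position"],np.abs(s["qvel"]).max())
g=cv2.cvtColor(p,cv2.COLOR_BGR2GRAY)
def hough(n,u,v,r0,r1,z):
    x,y,w=int(u*.64),int(v*.64),44
    R=cv2.resize(g[y-w:y+w,x-w:x+w],None,fx=4,fy=4,interpolation=cv2.INTER_CUBIC)
    h=cv2.HoughCircles(R,cv2.HOUGH_GRADIENT,1,40,param1=120,param2=20,minRadius=r0*4,maxRadius=r1*4)
    if h is None: print(n,None);return
    for k in h[0][:3]:
        uv=((k[0]+.5)/4+x-w-.5,(k[1]+.5)/4+y-w-.5); print(n,uv,k[2]/4,plane("wrist",[uv],z,c)[0].round(4))
hough("pivot",431,195,24,36,.08)
hough("pivotdark",431,195,16,26,.09)
hough("btnring",285,383,16,24,.078)
hough("btn",285,383,8,14,.088)
P=cloud("wrist",d,c)
for n,u,v in [("pivot",431,190),("grip",431,287),("eye",430,388),("slot L",120,440),("btn",285,378),("ring",460,150),("box",340,260)]:
    print(n,P[int(v*.64),int(u*.64)].round(4))
# box top, rect
m=(abs(P[...,2]-.066)<.004)&(P[...,0]<.56)&(P[...,0]>.42)&(P[...,1]>.04)&(P[...,1]<.29)
m=cv2.morphologyEx(m.astype(np.uint8),cv2.MORPH_OPEN,np.ones((3,3),np.uint8))
print(m.sum(),cv2.minAreaRect((P[m>0][:,:2]*1000).astype(np.float32)))
# grip: dark pts z .105-.12
m=(P[...,2]>.105)&(P[...,2]<.12)&(P[...,1]>.18)&(P[...,1]<.25)&(P[...,0]>.47)&(P[...,0]<.56)
pts=(P[m][:,:2]*1000).astype(np.float32);print(len(pts),cv2.minAreaRect(pts),pts.mean(0))
```

```text
[0.50342965 0.20269309 0.40420427] 0.06038711790969966
pivot (np.float32(274.0), np.float32(122.0)) 32.25 [0.4688 0.2465 0.08  ]
pivotdark (np.float32(275.5), np.float32(122.75)) 22.675 [0.4691 0.2473 0.09  ]
btnring (np.float32(181.5), np.float32(247.75)) 20.25 [0.5233 0.0936 0.078 ]
btn (np.float32(181.5), np.float32(248.0)) 11.275 [0.5207 0.0987 0.088 ]
btn (np.float32(142.5), np.float32(271.75)) 8.725 [0.5195 0.047  0.088 ]
pivot [0.4678 0.2478 0.0879]
grip [0.509  0.2191 0.1147]
eye [0.5672 0.1819 0.1034]
slot L [0.4753 0.0486 0.1611]
btn [0.5146 0.1043 0.0884]
ring [0.4615 0.2762 0.056 ]
box [0.4744 0.175  0.0666]
10188 ((494.06744384765625, 167.5380859375), (84.27430725097656, 212.1133575439453), 1.9385749101638794)
695 ((514.6051025390625, 218.05764770507812), (16.32442855834961, 36.38554000854492), 56.61838912963867) [512.7467  218.58676]
```

Emit:
{"method": "drive_tool", "body": {
  "steps": [
    [0,0,0,1,18,25,0.2],
    [0,0,0,1,18,60,0.2],
    [0,0,0,1,18,95,0.2],
    [0,0,0,1,18,125,0.2],
    [0,0,0,1,18,142,0.2]
  ]
}}

```text
time_s: 1.8
position: [0.5088, 0.2217, 0.2592]
eef_rot: [0.291, 0.957, -0.001, -0.003]
wrist_force: [-0.0, -1.2, -0.9]
opening: 0.0514
grip_force: 0.0
```

Emit:
{"method": "drive_tool", "body": {
  "steps": [
    [0,0,0,0,0,0,-1],
    [0,0,0,0,0,0,-1],
    [0,0,0,0,0,0,-1],
    [0,0,0,0,0,0,-1],
    [0,0,0,0,0,0,-1]
  ]
}}

```text
time_s: 2.3
position: [0.5109, 0.2206, 0.2634]
eef_rot: [0.291, 0.957, -0.0, -0.001]
wrist_force: [-5.7, -2.3, 1.5]
opening: 0.0152
grip_force: 59.0
```

Emit:
{"method": "drive_tool", "body": {
  "steps": [
    [0,0,6,0.2,-5.1,0,-1],
    [0,0,12,0.9,-10.2,0,-1],
    [0,0,18,2.1,-15.2,0,-1],
    [0,0,24,3.8,-20.0,0,-1],
    [0,0,30,6.1,-24.6,0,-1]
  ]
}}

```text
time_s: 2.8
position: [0.4922, 0.2037, 0.2635]
eef_rot: [0.531, 0.847, 0.0, -0.0]
wrist_force: [-3.6, 0.6, 0.8]
opening: 0.0149
grip_force: 58.9
```

Emit:
{"method": "drive_tool", "body": {
  "steps": [
    [0,0,6,0.2,-5.1,0,-1],
    [0,0,12,0.9,-10.2,0,-1],
    [0,0,18,2.1,-15.2,0,-1],
    [0,0,22,3.2,-18.4,0,-1],
    [0,0,22,3.2,-18.4,0,-1]
  ]
}}

```text
time_s: 3.3
position: [0.4744, 0.1987, 0.2635]
eef_rot: [0.682, 0.731, 0.001, -0.0]
wrist_force: [-3.3, 1.5, 0.8]
opening: 0.0151
grip_force: 58.4
```

Run:
```python
from h import *
import pickle
for i in range(3): s=observe();c=calibration("wrist");p,d=camera("wrist")
pickle.dump((s,c,p,d),open("w3.pkl","wb"))
print(s["position"],s["eef_rot"],s["wrist_force"],s["moment"],s["opening"]);cv2.imwrite("pics/w3.png",cv2.resize(p,(800,600)))
```

```text
[0.47463775 0.19870108 0.26341487] [ 6.81409635e-01  7.31901791e-01  5.51358856e-04 -6.11493745e-04] [-5.94169844  1.53865264  2.6232105 ] [ 0.2574602   0.72848602 -0.0806158 ] 0.01464309508138067
```

View pics/w3.png

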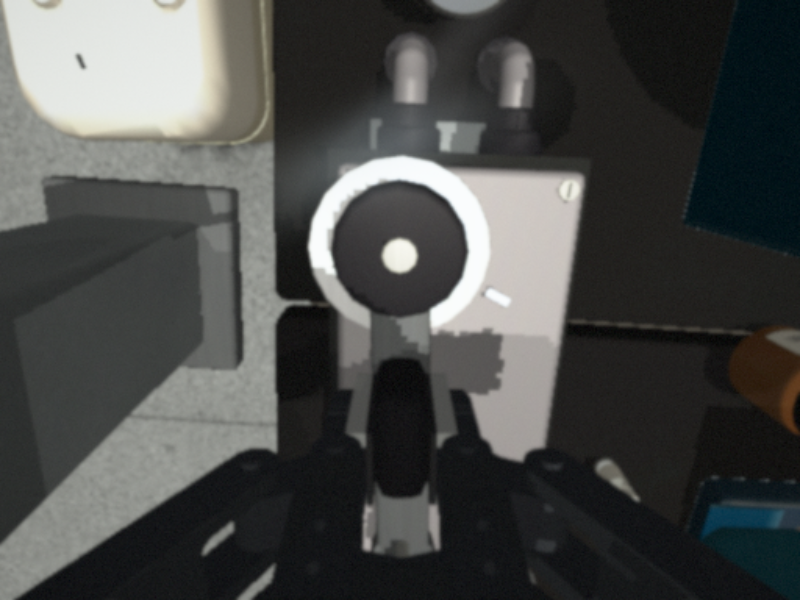

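Run:
```python
from h import *
import pickle
s,c,p,d=pickle.load(open("w3.pkl","rb"));P=cloud("wrist",d,c)
g=cv2.cvtColor(p,cv2.COLOR_BGR2GRAY).astype(float);g=cv2.GaussianBlur(g,(3,3),0)
E=[]
for v in range(125,285,4):
    r=g[v,335:390];k=np.diff(r).argmin();E.append((335+k+.5,v))
X=plane("wrist",E,.066,c)[:,:2];
for _ in range(3):
    f=np.polyfit(X[:,1],X[:,0],1);res=X[:,0]-np.polyval(f,X[:,1]);X=X[abs(res)<.0015]
print(len(X),"yaw deg",-np.degrees(np.arctan(f[0])),"back edge x at y=.25",np.polyval(f,.25), X[[0,-1]])
m=(g[145:185,240:275]>150).astype(np.uint8);n,l,st,ce=cv2.connectedComponentsWithStats(m)
for i in range(1,n):
    if st[i,4]>50: uv=ce[i]+[240,145];print("dot",uv,st[i],P[int(uv[1]),int(uv[0])],plane("wrist",[uv],.09,c))
# arm edges along rows 200-228 & grip
for v in (202,210,218): print(v,[round(float(x),1) for x in g[v,225:290:3]])
for u,v in [(400,230),(400,280),(400,330),(400,360),(400,400),(400,450),(400,540)]: print(P[int(v*.64),int(u*.64)].round(4))
# ring circle
from itertools import product
R=cv2.resize(g[90:225,185:325],None,fx=4,fy=4).astype(np.uint8)
h=cv2.HoughCircles(R,cv2.HOUGH_GRADIENT,1,40,param1=120,param2=20,minRadius=200,maxRadius=250)
if h is not None: uv=(h[0,0,:2]+.5)/4+[184.5,89.5];print(uv,h[0,0,2]/4,plane("wrist",[uv],.08,c))
```

```text
40 yaw deg 2.0513773284111343 back edge x at y=.25 0.5322962357579855 [[0.53181797 0.26703783]
 [0.534796   0.17147699]]
dot [255.45502646 163.22222222] [  5   8  22  22 378] [0.47108969 0.24667983 0.08669432] [[0.47127426 0.24732097 0.09      ]]
202 [178.2, 179.2, 177.6, 174.4, 103.5, 75.2, 70.7, 67.9, 67.9, 70.8, 62.8, 74.2, 90.4, 107.3, 119.2, 125.8, 129.2, 234.9, 251.0, 251.1, 250.9, 246.6]
210 [126.3, 125.9, 128.2, 136.9, 98.6, 77.8, 79.1, 80.4, 80.4, 79.6, 86.8, 129.2, 132.9, 134.2, 132.6, 131.5, 123.9, 178.1, 199.8, 177.1, 186.7, 192.5]
218 [126.6, 125.9, 126.1, 125.2, 90.1, 76.7, 77.8, 80.8, 79.4, 79.1, 78.7, 83.8, 108.8, 116.1, 121.6, 130.4, 118.4, 88.9, 89.3, 89.9, 89.4, 89.5]
[0.471  0.2542 0.0857]
[0.4722 0.2386 0.0861]
[0.4734 0.2214 0.085 ]
[0.474  0.2124 0.0883]
[0.4742 0.2111 0.1126]
[0.4753 0.1959 0.1141]
[0.4796 0.1353 0.0846]
[247.75 155.75] 51.325 [[0.46729661 0.24861409 0.08      ]]
```

Emit:
{"method": "drive_tool", "body": {
  "steps": [
    [0,0,1,0,-0.9,0,-1],
    [0,0,2,0,-1.7,0,-1],
    [0,0,2,0,-1.7,0,-1],
    [0,0,2,0,-1.7,0,-1]
  ]
}}

```text
time_s: 3.85
position: [0.4732, 0.1987, 0.2634]
eef_rot: [0.694, 0.72, 0.001, -0.0]
wrist_force: [-4.7, 3.2, 4.2]
opening: 0.015
grip_force: 59.3
```

Emit:
{"method": "drive_tool", "body": {
  "steps": [
    [0,0,0,0,0,0,0.2],
    [0,0,0,0,0,0,0.2],
    [0,0,0,0,0,0,0.2],
    [0,0,0,0,0,0,0.2]
  ]
}}

```text
time_s: 4.25
position: [0.4735, 0.198, 0.2629]
eef_rot: [0.694, 0.72, 0.0, 0.0]
wrist_force: [-0.9, -0.3, 0.0]
opening: 0.051
grip_force: 0.0
```

Emit:
{"method": "drive_tool", "body": {
  "steps": [
    [0,0,0,0,0,-30,0.2],
    [0,0,0,0,0,-70,0.2],
    [0,0,0,15,0,-105,0.2],
    [0,0,0,30,0,-140,0.2],
    [0,0,0,30,0,-140,0.2]
  ]
}}

```text
time_s: 4.75
position: [0.4739, 0.2298, 0.4097]
eef_rot: [0.694, 0.72, 0.006, 0.003]
wrist_force: [1.2, -0.7, 0.2]
opening: 0.0514
grip_force: 0.0
```

Run:
```python
from h import *
import pickle
for i in range(4): s=observe();c=calibration("wrist");p,d=camera("wrist")
pickle.dump((s,c,p,d),open("w4.pkl","wb"))
print(s["position"],s["eef_rot"],s["wrist_force"],s["moment"],s["opening"]);cv2.imwrite("pics/w4.png",cv2.resize(p,(800,600)))
```

```text
[0.47173461 0.22794759 0.40219649] [ 6.94164475e-01  7.19816356e-01 -3.06165634e-04  4.15196410e-05] [-0.39120975  1.27171762  0.10619415] [ 0.00251997  0.05902768 -0.0246167 ] 0.05128498902867258
```

View pics/w4.png

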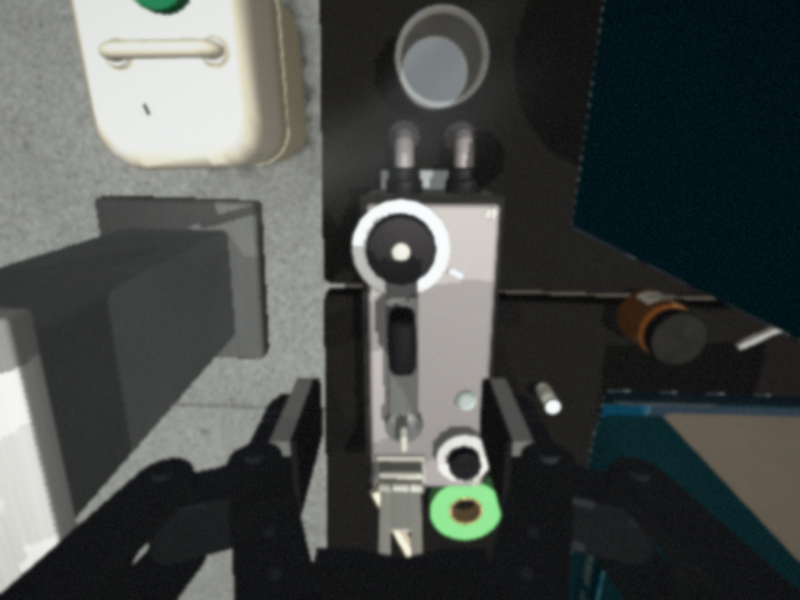

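Run:
```python
from h import *
import pickle
s,c,p,d=pickle.load(open("w4.pkl","rb"));P=cloud("wrist",d,c)
y=np.radians(2.05);n=np.array([np.cos(y),np.sin(y)]);t=np.array([-np.sin(y),np.cos(y)])
def sh(N,uv,z): X=plane("wrist",[uv],z,c)[0]; print(N,X.round(4),"n %.4f t %.4f"%(n@X[:2],t@X[:2]))
sh("dot",(400*.64,251*.64),.09)
g=cv2.GaussianBlur(cv2.cvtColor(p,cv2.COLOR_BGR2GRAY),(3,3),0).astype(int)
for v in (275,279,283,287,291,295,298,301,304): print(v,g[v,234:286].tolist())
h=cv2.resize(p[180:352,210:320],None,fx=5,fy=5,interpolation=cv2.INTER_CUBIC)[:600] if 0 else cv2.resize(p[235:355,210:330],(600,600),interpolation=cv2.INTER_CUBIC)
cv2.imwrite("pics/w4c.png",h)
m=(P[...,2]>.106)&(P[...,2]<.12)&(P[...,1]>.16)&(P[...,1]<.23)&(P[...,0]>.45)&(P[...,0]<.5)
pts=P[m][:,:2];r=cv2.minAreaRect((pts*1000).astype(np.float32));print(r,n@np.array(r[0]),t@np.array(r[0]))
```

```text
dot [0.471  0.2476 0.09  ] n 0.4796 t 0.2306
275 [39, 51, 69, 100, 135, 163, 177, 182, 183, 182, 180, 171, 155, 137, 126, 122, 120, 114, 103, 89, 85, 99, 126, 152, 165, 160, 143, 127, 121, 122, 122, 121, 117, 115, 117, 128, 142, 152, 156, 156, 156, 157, 157, 157, 157, 156, 153, 150, 144, 136, 128, 118]
279 [38, 48, 65, 96, 133, 161, 176, 180, 181, 180, 179, 177, 173, 165, 152, 138, 127, 117, 106, 94, 92, 109, 141, 172, 187, 181, 158, 135, 123, 122, 124, 127, 132, 139, 146, 152, 155, 156, 157, 157, 156, 156, 155, 152, 146, 134, 118, 99, 86, 81, 81, 83]
283 [34, 44, 60, 87, 120, 144, 156, 161, 161, 160, 157, 156, 155, 155, 155, 154, 153, 152, 149, 145, 144, 152, 173, 199, 213, 207, 184, 160, 150, 149, 151, 154, 155, 155, 156, 156, 156, 156, 156, 155, 154, 149, 135, 113, 94, 85, 82, 85, 99, 125, 156, 187]
287 [34, 42, 56, 81, 111, 135, 148, 153, 154, 155, 154, 154, 154, 154, 153, 153, 153, 154, 154, 154, 154, 158, 171, 192, 207, 203, 185, 166, 157, 155, 155, 154, 154, 154, 154, 155, 155, 155, 155, 155, 154, 148, 132, 109, 94, 102, 134, 174, 205, 222, 227, 228]
291 [37, 42, 54, 78, 104, 
[... 673 characters left out ...]
, 177, 177, 180, 192, 214, 232, 241, 243, 240, 230]
301 [31, 31, 35, 48, 64, 77, 88, 93, 95, 95, 96, 98, 100, 100, 100, 100, 100, 101, 101, 101, 101, 101, 101, 102, 102, 101, 101, 101, 102, 102, 102, 101, 102, 104, 109, 126, 154, 176, 182, 179, 177, 177, 177, 177, 178, 183, 195, 213, 230, 240, 244, 242]
304 [33, 34, 40, 53, 69, 85, 99, 114, 135, 157, 172, 178, 179, 179, 179, 179, 179, 180, 181, 183, 186, 189, 189, 189, 189, 190, 191, 193, 195, 195, 195, 197, 202, 207, 208, 202, 196, 192, 186, 179, 175, 174, 175, 175, 175, 176, 176, 180, 188, 202, 216, 227]
((473.8992919921875, 195.3696746826172), (16.64044761657715, 35.38613510131836), 2.1362478733062744) 480.5846811899456 178.29249266821807
```

View pics/w4c.png

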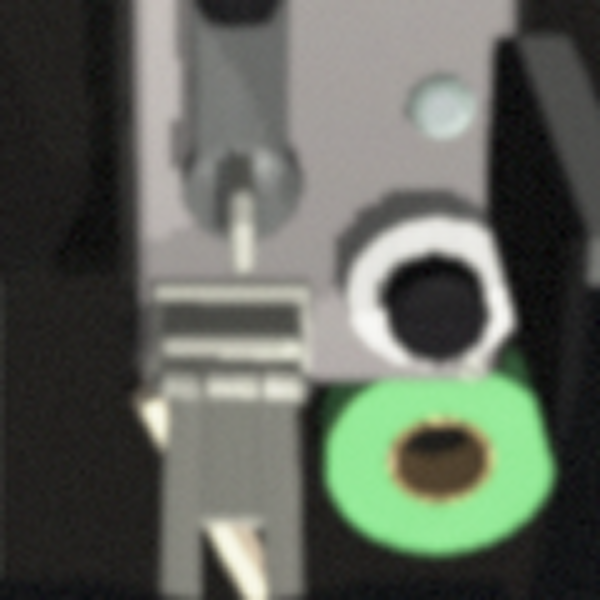

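Run:
```python
from h import *
import pickle
s,c,p,d=pickle.load(open("w4.pkl","rb"));P=cloud("wrist",d,c)
y=np.radians(2.05);n=np.array([np.cos(y),np.sin(y)]);t=np.array([-np.sin(y),np.cos(y)])
def sh(N,a,z):
    uv=((a[0]+.5)/5+209.5,(a[1]+.5)/5+234.5);X=plane("wrist",[uv],z,c)[0]; print(N,X.round(4),"n %.4f t %.4f"%(n@X[:2],t@X[:2]),"depth",P[round(uv[1]),round(uv[0])].round(4))
sh("eye in",(241,195),.104);sh("eye mid",(241.5,235),.104);sh("eye out",(242,262),.104)
for z in(.083,):
    sh("ped l",(155,290),z);sh("ped r",(308,290),z);sh("ped l2",(158,345),z);sh("ped r2",(308,345),z)
sh("hinge l",(163,388),.087);sh("hinge r",(303,388),.087)
sh("btn",(437,305),.088);sh("ring",(432,300),.078)
for r in (430,480,520): sh("strap l",(161,r),.12);sh("strap r",(303,r),.12)
sh("nose?",(235,500),.15)
```

```text
eye in [0.4769 0.1369 0.104 ] n 0.4815 t 0.1198 depth [0.4694 0.3085 0.3719]
eye mid [0.4773 0.1277 0.104 ] n 0.4816 t 0.1105 depth [0.4774 0.1281 0.1053]
eye out [0.4777 0.1214 0.104 ] n 0.4817 t 0.1042 depth [0.4776 0.1225 0.1056]
ped l [0.4596 0.0988 0.083 ] n 0.4629 t 0.0823 depth [0.4596 0.0885 0.0695]
ped r [0.493  0.1001 0.083 ] n 0.4963 t 0.0824 depth [0.4939 0.09   0.0697]
ped l2 [0.4606 0.0845 0.083 ] n 0.4633 t 0.0680 depth [0.4599 0.073  0.0689]
ped r2 [0.4938 0.0857 0.083 ] n 0.4965 t 0.0680 depth [0.4948 0.0739 0.0684]
hinge l [0.462  0.0763 0.087 ] n 0.4645 t 0.0597 depth [0.4619 0.0803 0.0916]
hinge r [0.4929 0.0775 0.087 ] n 0.4954 t 0.0598 depth [0.4923 0.0812 0.0913]
btn [0.5206 0.1009 0.088 ] n 0.5239 t 0.0822 depth [0.5205 0.101  0.0888]
ring [0.5212 0.0949 0.078 ] n 0.5243 t 0.0762 depth [0.5195 0.1017 0.0881]
strap l [0.4627 0.0932 0.12  ] n 0.4658 t 0.0765 depth [ 4.602e-01 -1.000e-04  1.170e-02]
strap r [0.4907 0.0942 0.12  ] n 0.4938 t 0.0766 depth [ 0.5006 -0.0079  0.0008]
strap l [0.463 0.081 0.12 ] n 0.4656 t 0.0643 depth [ 0.4603 -0.0272  0.0011]
strap r [0.4913 0.082  0.12  ] n 0.4940 t 0.0644 depth [ 0.5014 -0.0252  0.0015]
strap l [0.4632 0.071  0.12  ] n 0.4654 t 0.0544 depth [ 0.4606 -0.0423  0.0007]
strap r [0.4919 0.072  0.12  ] n 0.4941 t 0.0544 depth [ 5.023e-01 -4.160e-02 -3.000e-04]
nose? [0.4769 0.1042 0.15  ] n 0.4803 t 0.0870 depth [0.4786 0.071  0.1145]
```

Emit:
{"method": "drive_tool", "body": {
  "steps": [
    [0,0,0,-45,0,0,-1],
    [0,0,0,-90,0,0,-1],
    [0,0,0,-135,0,0,-1],
    [0,0,0,-180,0,0,-1],
    [0,0,0,-213,0,0,-1]
  ]
}}

```text
time_s: 5.45
position: [0.4786, 0.0127, 0.4004]
eef_rot: [0.695, 0.719, -0.001, -0.001]
wrist_force: [0.2, 0.6, 0.3]
opening: 0.0001
grip_force: 0.0
```

Emit:
{"method": "drive_tool", "body": {
  "steps": [
    [0,0,0,0,0,25,-1],
    [0,0,0,0,0,50,-1],
    [0,0,0,0,0,75,-1],
    [0,0,0,0,0,84,-1],
    [0,0,0,0,0,84,-1]
  ]
}}

```text
time_s: 5.95
position: [0.4782, 0.0151, 0.3157]
eef_rot: [0.694, 0.72, -0.002, -0.003]
wrist_force: [-0.2, -0.8, -1.2]
opening: -0.0001
grip_force: 0.0
```

```bash
cat >> h.py <<'E'
def st():
    s=observe();X=s["position"];y=np.radians(2.05);n=np.array([np.cos(y),np.sin(y)]);t=np.array([-np.sin(y),np.cos(y)])
    print("n %.4f t %.4f tipz %.4f"%(n@X[:2],t@X[:2],X[2]-.173),s["eef_rot"].round(4),s["wrist_force"].round(1),s["opening"],"T",s["time_s"])
E
python3 - <<'E'
from h import *
p,d=camera("scene");st()
P=cloud("scene",d)
cv2.imwrite("pics/s2.png",cv2.resize(p[120:260,130:330],(800,560),interpolation=cv2.INTER_CUBIC))
E
```

```text
n 0.4793 t -0.0020 tipz 0.1445 [ 0.6943  0.7197 -0.001  -0.0012] [-0.4  0.4  0.9] -4.082613494696025e-05 T 6.0
```

View pics/s2.png

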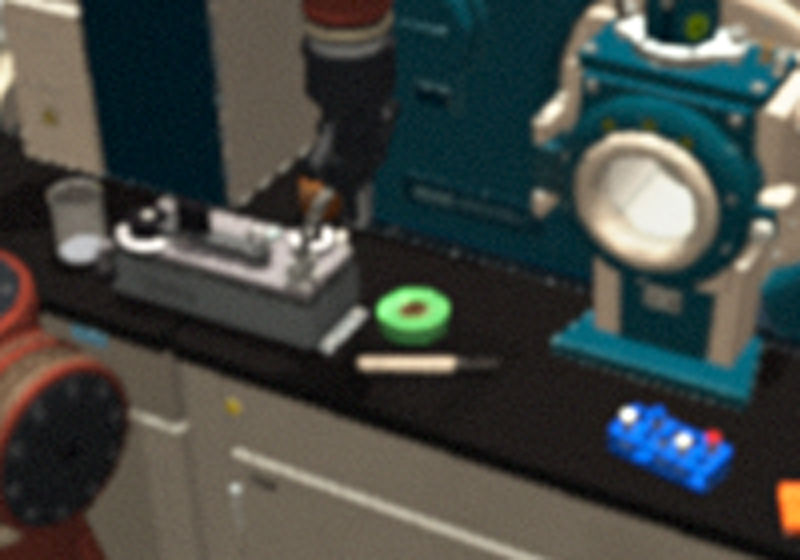

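Emit:
{"method": "drive_tool", "body": {
  "steps": [
    [0,0,0,20,0,0,-1],
    [0,0,0,40,0,0,-1],
    [0,0,0,60,0,0,-1],
    [0,0,0,78,0,0,-1],
    [0,0,0,94,0,0,-1]
  ]
}}

```text
time_s: 6.5
position: [0.4768, 0.1101, 0.3204]
eef_rot: [0.694, 0.72, 0.001, 0.001]
wrist_force: [0.1, -0.9, -0.0]
opening: 0.0003
grip_force: 0.5
```

Emit:
{"method": "drive_tool", "body": {
  "steps": [
    [0,0,0,-6,0,-10,-1],
    [0,0,0,-6,0,-35,-1],
    [0,0,0,0,0,-45,-1],
    [0,0,0,20,0,-45,-1],
    [0,0,0,20,0,-45,-1]
  ]
}}

```text
time_s: 7.0
position: [0.476, 0.1301, 0.3656]
eef_rot: [0.694, 0.72, 0.002, 0.001]
wrist_force: [-0.3, -1.1, -0.4]
opening: -0.0001
grip_force: 0.0
```

Run:
```python
from h import *
st();p,d=camera("scene");P=cloud("scene",d)
y=np.radians(2.05);n=np.array([np.cos(y),np.sin(y)]);t=np.array([-np.sin(y),np.cos(y)])
N=P[...,:2]@n;T=P[...,:2]@t;m=(abs(N-.4798)<.014)&(T>.02)&(T<.155)&(P[...,2]>.1)&(P[...,2]<.18)
for a in sorted(zip(T[m].round(3),P[m][:,2].round(3),N[m].round(3)))[::2]:print(*a)
```

```text
n 0.4804 t 0.1130 tipz 0.1926 [0.6938 0.7202 0.0016 0.0009] [-0.3 -1.1 -0.4] -5.4271826692135316e-05 T 7.0
0.071 0.102 0.477
0.073 0.103 0.467
0.074 0.105 0.469
0.075 0.105 0.484
0.077 0.11 0.481
0.078 0.105 0.475
0.078 0.109 0.476
0.079 0.105 0.483
0.079 0.112 0.477
0.081 0.11 0.487
0.082 0.108 0.469
0.084 0.114 0.486
0.085 0.116 0.468
0.087 0.124 0.466
0.088 0.12 0.466
0.09 0.111 0.489
0.092 0.119 0.467
0.092 0.123 0.467
0.095 0.121 0.492
0.097 0.122 0.474
0.097 0.125 0.469
0.098 0.128 0.484
0.1 0.133 0.468
0.101 0.128 0.468
0.103 0.103 0.482
0.103 0.134 0.48
0.104 0.137 0.474
0.105 0.129 0.488
0.106 0.134 0.47
0.106 0.138 0.478
0.107 0.129 0.478
0.107 0.152 0.468
0.108 0.14 0.474
0.109 0.138 0.469
0.11 0.141 0.471
0.11 0.149 0.478
0.111 0.137 0.492
0.111 0.151 0.468
0.112 0.138 0.467
0.112 0.154 0.476
0.113 0.145 0.47
0.114 0.102 0.477
0.114 0.146 0.491
0.114 0.149 0.485
0.115 0.14 0.485
0.115 0.15 0.474
```

Emit:
{"method": "drive_tool", "body": {
  "steps": [
    [0,0,0,3,0,20,-1],
    [0,0,0,5,0,36,-1],
    [0,0,0,14,0,53,-1],
    [0,0,0,23,0,69,-1],
    [0,0,0,27,0,80,-1]
  ]
}}

```text
time_s: 7.55
position: [0.4743, 0.1559, 0.2826]
eef_rot: [0.694, 0.72, -0.001, -0.0]
wrist_force: [0.2, -0.8, 0.6]
opening: 0.0
grip_force: 0.1
```

Emit:
{"method": "drive_tool", "body": {
  "steps": [
    [0,0,0,0,0,4,-1],
    [0,0,0,0,0,8,-1],
    [0,0,0,0,0,10,-1]
  ]
}}

```text
time_s: 7.85
position: [0.4748, 0.1558, 0.2738]
eef_rot: [0.694, 0.72, 0.0, 0.0]
wrist_force: [-0.1, 0.3, 0.5]
opening: 0.0
grip_force: 0.1
```

```bash
python3 -c "
from h import *
st()"
```

```text
n 0.4800 t 0.1387 tipz 0.1008 [6.943e-01 7.197e-01 1.000e-04 2.000e-04] [-0.1  0.3  0.5] 1.5786574982774847e-05 T 7.85
```

Tip at 101 mm, strap nearly flat. Press to ~92 slowly, watching the force.

Emit:
{"method": "drive_tool", "body": {
  "steps": [
    [0,0,0,0,0,2,-1],
    [0,0,0,0,0,4,-1],
    [0,0,0,0,0,6,-1],
    [0,0,0,0,0,7,-1],
    [0,0,0,0,0,7,-1]
  ]
}}

```text
time_s: 8.35
position: [0.4748, 0.1562, 0.2673]
eef_rot: [0.694, 0.72, 0.0, 0.0]
wrist_force: [-0.2, -0.2, 3.5]
opening: 0.0002
grip_force: 1.6
```

Emit:
{"method": "drive_tool", "body": {
  "steps": [
    [0,0,0,0,0,1,-1],
    [0,0,0,0,0,2,-1],
    [0,0,0,0,0,2,-1]
  ]
}}

```text
time_s: 8.65
position: [0.4752, 0.1562, 0.2669]
eef_rot: [0.694, 0.72, 0.0, 0.0]
wrist_force: [-4.7, -2.2, 13.2]
opening: 0.0001
grip_force: 6.4
```

Emit:
{"method": "drive_tool", "body": {
  "steps": [
    [0,0,0,0,0,-20,-1],
    [0,0,0,0,0,-60,-1],
    [0,0,0,20,0,-100,-1],
    [0,0,0,60,0,-120,-1],
    [0,0,0,60,0,-120,-1]
  ]
}}

```text
time_s: 9.15
position: [0.4734, 0.2194, 0.3895]
eef_rot: [0.693, 0.721, 0.005, 0.002]
wrist_force: [0.5, -0.8, 0.1]
opening: 0.0001
grip_force: 0.0
```

Run:
```python
from h import *
for i in range(3): st();c=calibration("wrist");p,d=camera("wrist")
cv2.imwrite("pics/w5.png",cv2.resize(p[150:350,140:400],(780,600),interpolation=cv2.INTER_CUBIC))
P=cloud("wrist",d,c)
y=np.radians(2.05);n=np.array([np.cos(y),np.sin(y)]);t=np.array([-np.sin(y),np.cos(y)])
N=P[...,:2]@n;T=P[...,:2]@t
for a in np.arange(.055,.16,.006):
    m=(abs(N-.4705)<.003)&(abs(T-a)<.003)&(P[...,2]<.14);print(a.round(3),m.sum(),P[m][:,2].mean().round(4) if m.any() else None)
```

```text
n 0.4810 t 0.2023 tipz 0.2165 [0.693  0.7209 0.0049 0.0015] [ 0.5 -0.8  0.1] 6.286144493649586e-05 T 9.15
n 0.4802 t 0.2008 tipz 0.2139 [0.693  0.7209 0.0021 0.0011] [ 0.   0.2 -1. ] -3.2304257191874095e-05 T 9.2
n 0.4796 t 0.1996 tipz 0.2119 [6.935e-01 7.205e-01 1.000e-04 4.000e-04] [-1.  -0.2 -0.3] 1.4527788648630337e-05 T 9.25
0.055 0 None
0.061 0 None
0.067 0 None
0.073 0 None
0.079 0 None
0.085 0 None
0.091 0 None
0.097 0 None
0.103 0 None
0.109 0 None
0.115 0 None
0.121 0 None
0.127 0 None
0.133 0 None
0.139 12 0.0665
0.145 24 0.0713
0.151 27 0.0745
0.157 23 0.0712
```

View pics/w5.png

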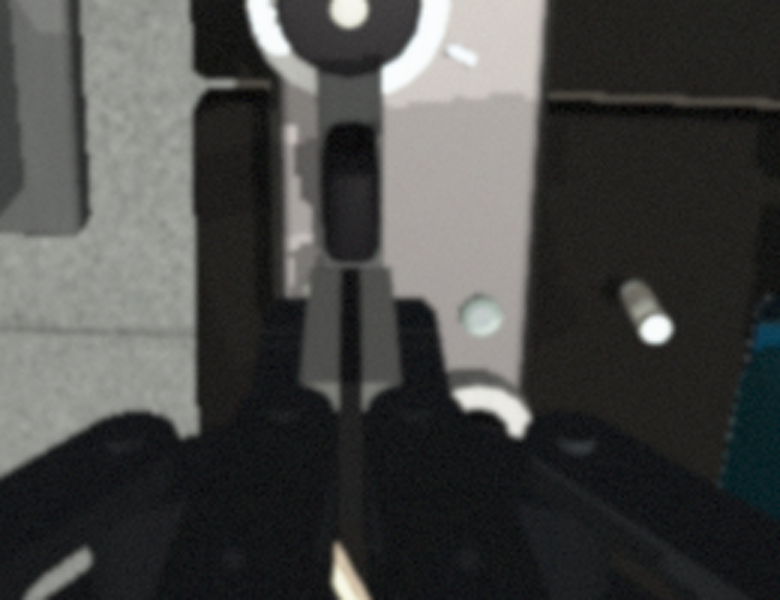

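Emit:
{"method": "drive_tool", "body": {
  "steps": [
    [0,0,0,-20,20,0,-1],
    [0,0,0,-55,45,0,-1],
    [0,0,0,-95,45,0,-1],
    [0,0,0,-119,45,0,-1],
    [0,0,0,-119,45,0,-1]
  ]
}}

```text
time_s: 9.8
position: [0.5212, 0.0952, 0.3822]
eef_rot: [0.696, 0.718, -0.002, -0.001]
wrist_force: [0.3, 0.6, 0.4]
opening: 0.0005
grip_force: 0.0
```

Run:
```python
from h import *
import pickle
st();p,d=camera("scene");st()
cv2.imwrite("pics/s3.png",cv2.resize(p[150:215,145:230],(785,600),interpolation=cv2.INTER_CUBIC))
P=cloud("scene",d)
y=np.radians(2.05);n=np.array([np.cos(y),np.sin(y)]);t=np.array([-np.sin(y),np.cos(y)])
N=P[...,:2]@n;T=P[...,:2]@t
for a in np.arange(.055,.19,.006):
    m=(abs(N-.4798)<.014)&(abs(T-a)<.003)&(P[...,2]>.075)&(P[...,2]<.13);print(a.round(3),m.sum(),np.percentile(P[m][:,2],[10,50,90]).round(4) if m.any() else None)
```

```text
n 0.5242 t 0.0765 tipz 0.2092 [ 0.6961  0.7179 -0.0022 -0.0011] [0.3 0.6 0.4] 0.0004613007356199583 T 9.8
n 0.5242 t 0.0780 tipz 0.2096 [ 0.6957  0.7183 -0.0014 -0.0014] [-0.   0.  -0.3] -0.00032047734749561795 T 9.85
0.055 13 [0.0779 0.0826 0.0877]
0.061 9 [0.084  0.0891 0.0908]
0.067 5 [0.0869 0.0884 0.0908]
0.073 6 [0.0819 0.0875 0.0889]
0.079 8 [0.0856 0.0876 0.09  ]
0.085 4 [0.0872 0.0886 0.0906]
0.091 7 [0.0861 0.0874 0.0892]
0.097 9 [0.0851 0.0911 0.1002]
0.103 10 [0.0804 0.086  0.1036]
0.109 9 [0.0813 0.0859 0.0927]
0.115 10 [0.0821 0.0884 0.0977]
0.121 7 [0.0791 0.0858 0.0901]
0.127 9 [0.0804 0.0861 0.0895]
0.133 8 [0.0776 0.0874 0.0897]
0.139 11 [0.0868 0.0895 0.0943]
0.145 5 [0.0762 0.0803 0.0906]
0.151 3 [0.0792 0.0824 0.0838]
0.157 10 [0.0789 0.0837 0.094 ]
0.163 22 [0.0819 0.0969 0.109 ]
0.169 18 [0.083  0.1008 0.1122]
0.175 15 [0.0819 0.0975 0.1136]
0.181 13 [0.0875 0.1028 0.1133]
0.187 12 [0.0826 0.0926 0.1141]
```

View pics/s3.png

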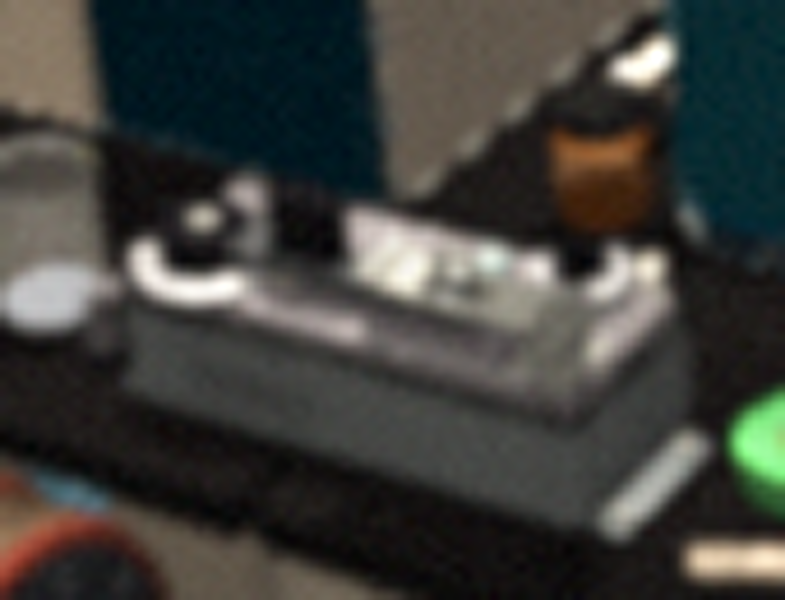

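Emit:
{"method": "drive_tool", "body": {
  "steps": [
    [0,0,0,0,0,30,-1],
    [0,0,0,0,0,65,-1],
    [0,0,0,0,0,95,-1],
    [0,0,0,0,0,112,-1],
    [0,0,0,0,0,116,-1]
  ]
}}

```text
time_s: 10.35
position: [0.5194, 0.0993, 0.2648]
eef_rot: [0.694, 0.72, -0.003, -0.003]
wrist_force: [-0.7, 0.9, 0.4]
opening: -0.0002
grip_force: 0.0
```

```bash
python3 -c "
from h import *
st()"
```

```text
n 0.5226 t 0.0807 tipz 0.0918 [ 0.694   0.72   -0.0028 -0.0028] [-0.7  0.9  0.4] -0.00020825358735646795 T 10.35
```

Emit:
{"method": "drive_tool", "body": {
  "steps": [
    [0,0,0,0,1,2,-1],
    [0,0,0,0,1,4,-1],
    [0,0,0,0,1,6,-1],
    [0,0,0,0,1,8,-1],
    [0,0,0,0,1,9,-1]
  ]
}}

```text
time_s: 10.85
position: [0.5231, 0.0989, 0.2605]
eef_rot: [0.694, 0.72, 0.001, 0.001]
wrist_force: [0.1, -0.8, 1.5]
opening: -0.0001
grip_force: 0.9
```

Emit:
{"method": "drive_tool", "body": {
  "steps": [
    [0,0,0,0,0,1,-1],
    [0,0,0,0,0,2,-1],
    [0,0,0,0,0,2,-1]
  ]
}}

```text
time_s: 11.15
position: [0.5232, 0.0989, 0.2583]
eef_rot: [0.694, 0.72, 0.001, 0.001]
wrist_force: [0.7, 1.2, 2.5]
opening: 0.0001
grip_force: 1.6
```

Emit:
{"method": "drive_tool", "body": {
  "steps": [
    [0,0,0,0,0,1,-1],
    [0,0,0,0,0,2,-1],
    [0,0,0,0,0,3,-1],
    [0,0,0,0,0,3.5,-1],
    [0,0,0,0,0,3.5,-1]
  ]
}}

```text
time_s: 11.65
position: [0.5233, 0.0989, 0.2554]
eef_rot: [0.694, 0.72, 0.001, 0.0]
wrist_force: [-0.3, 0.2, 8.9]
opening: -0.0003
grip_force: 4.2
```

Emit:
{"method": "drive_tool", "body": {
  "steps": [
    [0,0,0,0,0,0.5,-1],
    [0,0,0,0,0,1,-1],
    [0,0,0,0,0,1,-1]
  ]
}}

```text
time_s: 11.95
position: [0.5234, 0.099, 0.2553]
eef_rot: [0.694, 0.72, 0.0, 0.0]
wrist_force: [-1.9, 1.0, 13.5]
opening: 0.0001
grip_force: 6.7
```

Emit:
{"method": "drive_tool", "body": {
  "steps": [
    [0,0,0,0,0,-8,-1],
    [0,0,0,0,0,-20,-1],
    [0,0,0,0,0,-50,-1],
    [0,0,0,0,0,-90,-1],
    [0,0,0,0,0,-130,-1]
  ]
}}

```text
time_s: 12.45
position: [0.5215, 0.0987, 0.3829]
eef_rot: [0.694, 0.72, -0.002, -0.002]
wrist_force: [-0.6, -0.3, 1.0]
opening: 0.0001
grip_force: 0.0
```

Emit:
{"method": "drive_tool", "body": {
  "steps": [
    [0,0,0,35,-10,-20,-1],
    [0,0,0,75,-30,-40,-1],
    [0,0,0,115,-50,-40,0.3],
    [0,0,0,150,-50,-40,0.3],
    [0,0,0,150,-50,-40,0.3]
  ]
}}

```text
time_s: 12.95
position: [0.4656, 0.2498, 0.4228]
eef_rot: [0.692, 0.721, -0.0, -0.001]
wrist_force: [-0.1, -1.0, -0.5]
opening: 0.0435
grip_force: 0.0
```

Run:
```python
from h import *
for i in range(4): c=calibration("wrist");p,d=camera("wrist")
st()
cv2.imwrite("pics/w6.png",cv2.resize(p[150:330,170:350],(600,600),interpolation=cv2.INTER_CUBIC))
P=cloud("wrist",d,c)
y=np.radians(2.05);n=np.array([np.cos(y),np.sin(y)]);t=np.array([-np.sin(y),np.cos(y)])
N=P[...,:2]@n;T=P[...,:2]@t
for a in np.arange(.061,.157,.008):
    m=(abs(N-.4798)<.013)&(abs(T-a)<.003)&(P[...,2]>.075)&(P[...,2]<.13);print(a.round(3),m.sum(),np.percentile(P[m][:,2],[10,50,90]).round(4) if m.any() else None)
m=((N-.5245)**2+(T-.08)**2<.007**2);print("btn z",m.sum(),np.median(P[m][:,2]) if m.any() else None)
```

```text
n 0.4757 t 0.2292 tipz 0.2494 [ 6.944e-01  7.196e-01 -1.100e-03 -1.000e-04] [0.3 0.6 0.5] 0.055104339632889375 T 13.15
0.061 79 [0.0909 0.0919 0.0928]
0.069 96 [0.0887 0.0895 0.0904]
0.077 99 [0.0888 0.0896 0.0903]
0.085 99 [0.0889 0.0896 0.0904]
0.093 83 [0.0885 0.0894 0.0902]
0.101 92 [0.0845 0.0892 0.0912]
0.109 104 [0.0844 0.0895 0.1044]
0.117 147 [0.0846 0.0895 0.0995]
0.125 105 [0.0887 0.0894 0.0904]
0.133 116 [0.0888 0.0895 0.0902]
0.141 129 [0.0842 0.0939 0.0949]
0.149 25 [0.083  0.0847 0.0855]
btn z 96 0.08860982987701471
```

View pics/w6.png

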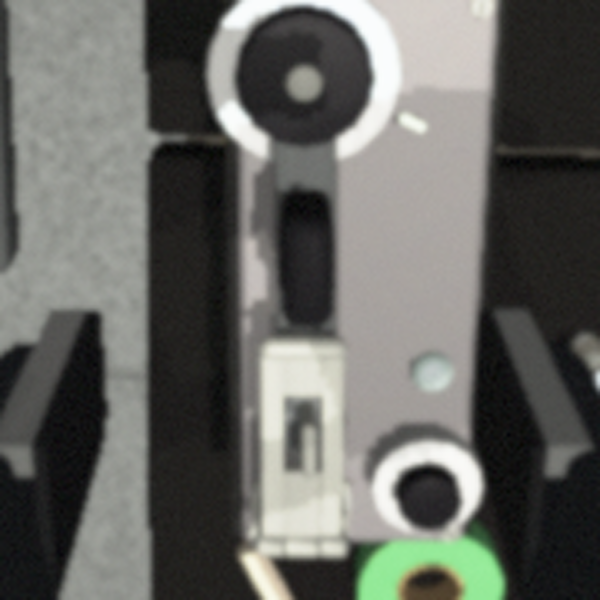

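The strap lies flat (89.5 mm all along), the eye at crop (308,445) stands through the slot, and the button is back out at 88.6 mm. The robot is clear of everything.

```bash
python3 -c "
from workcell import *
print(hand_in())"
```

```text
the job is handed in; nothing more can be done
None
```

The starter box is ready for your padlock: handle at off, hasp folded flat with the eye up through its slot, then the start button pushed fully in and let out; I handed the job in at about 13 s with nothing around it touched as far as the pictures show.

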